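# Load a clock plate into the bench nest and shut its gate

## Robot

A 6-joint arm with a two-finger parallel gripper is mounted at the origin on a cart in front of the work surface, level with it; the furniture and walls round the work are solid. World frame = base frame: x ahead of the robot, y to its left, z up, the work surface at z = 0. Lengths are in m, angles in rad, forces in N, time in s.
With the tool pointing down it reaches from about 0.375 to 0.925 m from the base axis. Payload 5.7 kg.
Tool frame: the origin (TCP) lies midway between the tips of the shut fingers; the grasp point (between the pads) lies 19 mm behind it (r.grip_point_offset is the distance from the TCP to the grasp point, in m); x points along the fingers, z is the direction in which the jaws open and shut, and the axes are right-handed (so a half turn about x gives the same grasp; the last joint's range is limited). The gripper opens to 88 mm and grips with 3 to 60 N. Pads are 20 mm wide; open, the fingers measure 115 mm over their backs; the gripper's body (75 mm by 178 mm) begins 61 mm behind the grasp point.
Start: joints at [-1.227, 0.359, 1.51, -0, 1.272, -0.115], TCP at [0.266, -0.538, 0.223] pointing down, gripper open.
Joint ranges: [-2.97, 2.97], [-1.01, 2.36], [0.21, 2.38], [-0.96, 4.11], [0.2, 2.71], [-2.98, 2.98]. Speed limits (rad/s): [2.39, 2.39, 3.14, 3.14, 3.14, 3.14].

## Interface

Orientations are given as a unit quaternion [w, x, y, z].
In Python, from station import r, capture, get_calibration gives the robot as it stands.
- The arm moves only by the shell command python3 -m inch 'ROWS'. ROWS is JSON, a list of rows, each a list of 7 numbers: the finger opening in m, from 0 to 0.0878, then the shift along the tool's x, y, z in m, then the turn, a rotation vector about the tool's x, y, z in units of 5 degrees (1.0 is 5 degrees). In form: [[jaw, x, y, z, rx, ry, rz], ...]. A call has 1 to 20 rows; each row is the pose to reach, as a shift and turn from the pose measured when the call began, along the tool's axes at that moment; what a row does not reach only later rows make up. A row lasts 1/12 s, in which the tool goes at most 41.7 mm and 7.16 degrees, less where a joint would pass 70% of its speed; a pose out of reach is approached as far as the arm can. A call with a gripper value outside its range is refused whole. The fingers move at their own pace and stop on an object; the grip force is fixed at half the most. Time passes only in rows, so rows that repeat a pose let the fingers close. It gives the time, the measured TCP pose, the force and the opening at its end, in the units of the state.
- r.state(): the state, without advancing time (a new reading comes with each control period).
- capture(name): name is "scene" or "top"; returns the picture (400x640x3 uint8, red, green, blue); there is no depth.
- get_calibration(name): a dict with "K" (3x3 intrinsics, pixels), "eye" and "attitude" of the camera in the world. Camera axes: x right, y down, z forward; pixel columns grow to the right and rows downward; lengths in m; the calibration is good to about 2 mm. A picture is of the moment at which its call begins. get_calibration takes no time and is no camera call.
- r.close_job(): hands the job in, once; it reports no verdict.
The state is a dict: "time": time; "joints": joint angles; "qd": joint speeds; "tau": joint torques, N m; "tcp_pos": TCP position; "tcp_rot": TCP orientation; "force": force on the tool from outside, world axes, zero at the start; "torque": the same for the moment, N m; "finger_gap": opening from 0.0 (shut) to 1.0 (fully open).
Only numpy, scipy, OpenCV 4.12 (cv2) and the standard library are available. Lean on these libraries where they do the work, as an engineer would, in place of code of your own. Each camera call takes 0.05 s, during which the arm holds its last target.

## Task

Load the plate nest, so that the clock plate's holes can be broached: push the brass clock plate along the bench, through the narrow mouth between the two round-nosed rails of the nest, until it is fully home against the back stop. Then push the nest's swing gate, which has an upright pin for the finger, fully shut across the mouth behind the plate. The plate is only pushed and stays flat on the bench, never gripped between the fingers, picked up or tipped; leave the spool, the loupe and the hammer where they are.

Things in the scene. Friction and masses are not known exactly. Their poses are not given: they have to be found in the camera images.
- clock_plate: loose flat brass clock plate with nine small drilled holes, 90 x 57 x 8 mm (x, y, z), 4 mm corner radii, about 0.3 kg, lying flat on the bench in front of the nest's mouth. Origin at the centre of its underside; x along the 90 mm length, z up. Either short edge may go in first.
- plate_nest: fixed U-shaped aluminium and steel nest screwed to the bench, without a floor: the plate slides on the bench between its two rails (18 mm wide, 16 mm high). Origin on the bench where the seated plate's centre will be; x from the open mouth to the back stop, y to the left looking in, z up. Home: plate centre at x = 0, y = 0, its x axis along the nest's x, either way round
- nest_mouth (a point): middle of the mouth, on the bench, at x = -45 mm in the nest's frame, level with the tips of the two rails' half-round noses (9 mm radius). The rails' inner faces are at y = +30 and -30 mm (60 mm gap for the 57 mm plate). The seated plate's rear edge is level with this point
- nest_stop (a point): middle of the back stop's face, on the bench, at x = +45 mm in the nest's frame; the stop is a 16 mm high bar across the whole nest that ends at x = +69 mm
- nest_gate (a joint): swing gate: flat dark steel bar, 10 mm wide, 3.5 to 13 mm above the bench, 94 mm long from its upright hinge axis at gate_pivot. rad: 0 = shut, along the nest's +y across the mouth, inner face at x = -46.5 mm; grows to 2.6 as the free end swings out (counter-clockwise from above): it points along (-sin q, cos q) in the nest's x, y. Starts open, needs under 1 N at the pin, stays where left
- gate_pivot (a point): point on the bench under the gate's hinge axis, at x = -51.5, y = -50 mm in the nest's frame
- gate_pin (a point): point on the axis of the gate's upright steel finger pin, 30 mm above the bench; the pin is 12 mm in diameter, stands on the gate 84 mm from the pivot and runs from 13 to 42 mm above the bench
- bench_spool: loose wooden thread spool, 28 mm diameter, 30 mm high, standing near the nest; origin at the centre of its underside; leave it alone
- near_loupe: loose black eye loupe, 42 mm diameter, 35 mm high, standing near the plate; origin at the centre of its underside; leave it alone
- brass_hammer: loose small hammer lying near the nest, 149 mm long along its y (head at -y), 38 mm wide at the head, 12 mm high; origin at the centre of its underside; leave it alone

How it is judged:
By the outcome, as a careful person would: the job done as asked, in the order asked, and still so for the second after the job is handed in, with the robot touching nothing.
It also fails if it takes over 72 s, if anything falls off the work surface, if the arm or the gripper's body presses on something with over 40 N, if the wrist force passes 120 N, or if a joint passes its speed limit or range.

## Working session

There is one attempt and no reset: what is moved stays moved. The work goes in short steps, Python scripts to look and compute and a shell command to move; the robot and the scene stay as the last step left them, time stands still between calls to the robot, and variables do not carry over. Pictures are saved under pics/ and viewed, and the job is handed in when it is done.

```bash
mkdir -p pics; ls; python3 - <<'E'
from station import r, capture, get_calibration
import cv2
for n in ("scene","top"):
    im=capture(n); cv2.imwrite(f"pics/{n}0.png",im[:,:,::-1])
    print(n,get_calibration(n))
print(r.state())
E
```

```text
pics
scene {'K': array([[475.26584169,   0.        , 316.30955674],
       [  0.        , 475.26584169, 197.18976083],
       [  0.        ,   0.        ,   1.        ]]), 'eye': array([-0.35219536,  0.68740927,  0.53939376]), 'attitude': array([ 0.23242413, -0.32952522,  0.76669387, -0.49957248])}
top {'K': array([[396.10919018,   0.        , 321.65065325],
       [  0.        , 396.10919018, 199.96036312],
       [  0.        ,   0.        ,   1.        ]]), 'eye': array([ 0.45299846, -0.09541866,  0.98216052]), 'attitude': array([ 0.0293193 , -0.70200061,  0.711116  , -0.02548622])}
{'time': 0.1, 'joints': array([-1.22711168e+00,  3.59419589e-01,  1.51128381e+00,  2.86027793e-05,
        1.27250395e+00, -1.15090053e-01]), 'qd': array([-0.00055574, -0.00222801, -0.0025415 , -0.0001476 , -0.00133931,
        0.00053989]), 'tau': array([ 8.98054241e-04, -5.16350913e+01, -2.71405935e+01,  6.75774110e-02,
        2.76961375e-02, -4.36942923e-05]), 'tcp_pos': array([ 0.26551419, -0.5373847 ,  0.221917  ]), 'tcp_rot': array([ 0.60015059,  0.37357744,  0.60103272, -0.3728523 ]), 'force': array([-0.62286732, -0.84179739, -0.36467167]), 'torque': array([-0.03560691, -0.02535966, -0.01074224]), 'finger_gap': 1.0065527841565824}
```

View pics/top0.png

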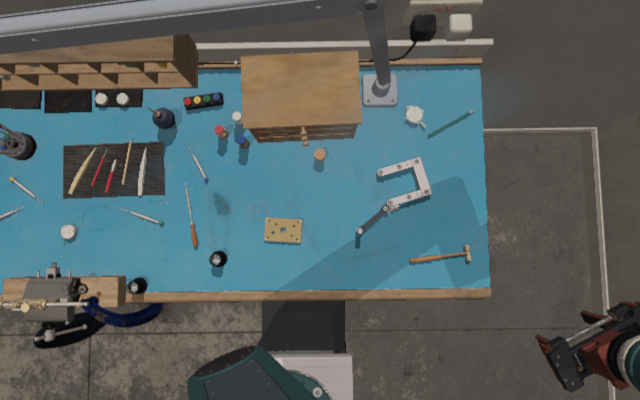

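View pics/scene0.png

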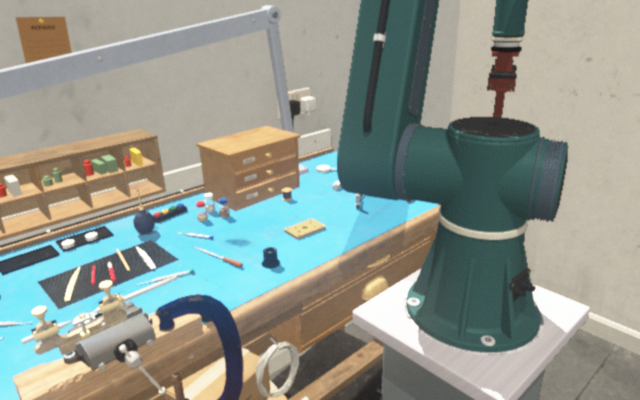

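```bash
python3 - <<'E'
import cv2
im=cv2.imread("pics/top0.png")
c=im[140:280,245:485]; cv2.imwrite("pics/crop0.png",cv2.resize(c,None,fx=3.3,fy=3.3,interpolation=cv2.INTER_CUBIC))
c=im[205:255,250:320]; cv2.imwrite("pics/crop1.png",cv2.resize(c,None,fx=10,fy=10,interpolation=cv2.INTER_CUBIC))
c=im[145:245,350:450]; cv2.imwrite("pics/crop2.png",cv2.resize(c,None,fx=6,fy=6,interpolation=cv2.INTER_CUBIC))
E
```

```text
(no output)
```

View pics/crop1.png

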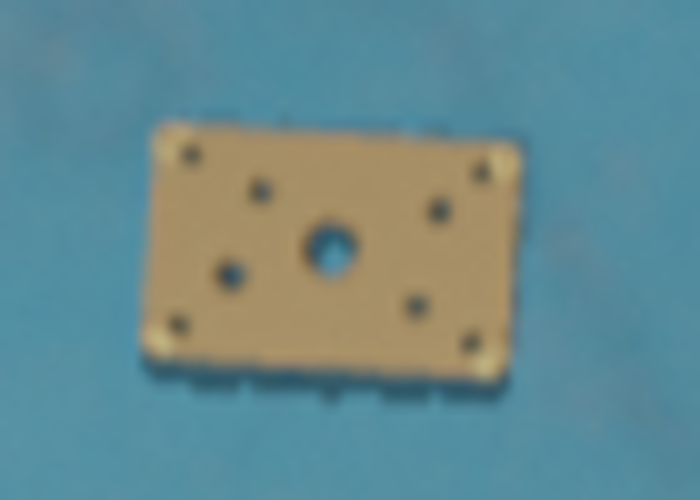

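View pics/crop2.png

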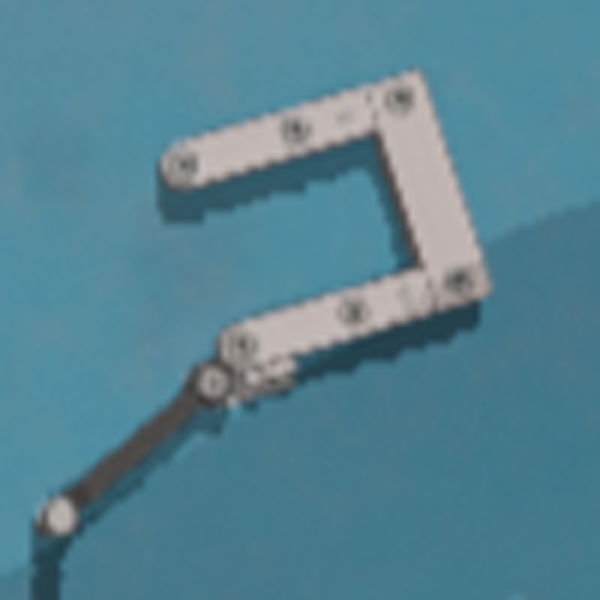

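```bash
cat > h.py <<'E'
import numpy as np, cv2
from station import r, capture, get_calibration
from scipy.spatial.transform import Rotation as R
from scipy.optimize import least_squares
def ray(px,z,name="top"):
    c=get_calibration(name); q=c["attitude"]
    M=R.from_quat([q[1],q[2],q[3],q[0]]).as_matrix()
    d=M@np.linalg.inv(c["K"])@np.array([px[0],px[1],1.0]); e=c["eye"]
    return (e+d*(z-e[2])/d[2])[:2]
def crop(p,s,ox,oy): return ((p[0]+.5)/s-.5+ox,(p[1]+.5)/s-.5+oy)
def proj(P,name="top"):
    c=get_calibration(name); q=c["attitude"]
    M=R.from_quat([q[1],q[2],q[3],q[0]]).as_matrix()
    v=c["K"]@(M.T@(np.asarray(P)-c["eye"])); return v[:2]/v[2]
def fit(local,world,yaw0):
    local=np.array(local);world=np.array(world)
    def T(p): c,s=np.cos(p[2]),np.sin(p[2]); return local@np.array([[c,s],[-s,c]])+p[:2]
    o=least_squares(lambda p:(T(p)-world).ravel(),[*world.mean(0),yaw0])
    return o.x,(T(o.x)-world)*1000
E
python3 - <<'E'
from h import *
np.set_printoptions(precision=4,suppress=True)
pl=[ray(crop(p,10,250,205),.008) for p in [(155,122),(524,143),(507,383),(140,358)]]
print(fit([(-.045,.0285),(.045,.0285),(.045,-.0285),(-.045,-.0285)],pl,-1.6))
print("hole",ray(crop((331,249),10,250,205),.008))
n=[ray(crop(p,6,350,145),.016) for p in [(418,70),(492,290),(381,133),(418,268),(160,170),(220,345)]]
p,res=fit([(.069,.048),(.069,-.048),(.045,.03),(.045,-.03),(-.045,.039),(-.045,-.039)],n,-1.3)
print("nest",p,np.degrees(p[2]),res)
c,s=np.cos(p[2]),np.sin(p[2]);Rn=np.array([[c,-s],[s,c]])
print("mouth",p[:2]+Rn@[-.045,0],"stop",p[:2]+Rn@[.045,0],"pivot",p[:2]+Rn@[-.0515,-.05])
print("pivot seen",ray(crop((213,382),6,350,145),.016))
pin=ray(crop((62,515),6,350,145),.042);print("pin",pin)
d=Rn.T@(pin-(p[:2]+Rn@[-.0515,-.05]));print("len",np.hypot(*d),"q",np.arctan2(-d[0],d[1]))
for nme,px,z in [("spool",(320,153),.03),("loupe",(218,257),.035),("hamh",(467,254),.012),("hamt",(411,261),.01)]: print(nme,ray(px,z))
for nme,px in [("drawer front l",(256,139)),("front r",(357,135)),("benchfront",(260,290)),("post",(378,100))]: print(nme,ray(px,0))
E
```

```text
(array([ 0.4568,  0.0059, -1.6449]), array([[-0.505 , -0.5116],
       [-0.8417,  0.5129],
       [ 0.9466,  0.0572],
       [ 0.4001, -0.0585]]))
hole [0.4574 0.006 ]
nest [ 0.5682 -0.28   -1.2967] -74.29444768061 [[ 0.1894 -0.9166]
 [-1.1132  0.3381]
 [ 2.2696  1.3451]
 [ 0.3066 -1.5189]
 [ 0.6339 -0.4332]
 [-2.2863  1.1856]]
mouth [ 0.5561 -0.2367] stop [ 0.5804 -0.3233] pivot [ 0.5062 -0.2439]
pivot seen [ 0.5058 -0.2452]
pin [ 0.4526 -0.1804]
len 0.08311571974686223 q 1.9967017420489048
spool [ 0.6417 -0.0882]
loupe [0.3939 0.1572]
hamh [ 0.3923 -0.4415]
hamt [ 0.377  -0.3058]
drawer front l [0.6855 0.0729]
front r [ 0.6922 -0.1816]
benchfront [0.3104 0.063 ]
post [ 0.7815 -0.2366]
```

View pics/crop0.png

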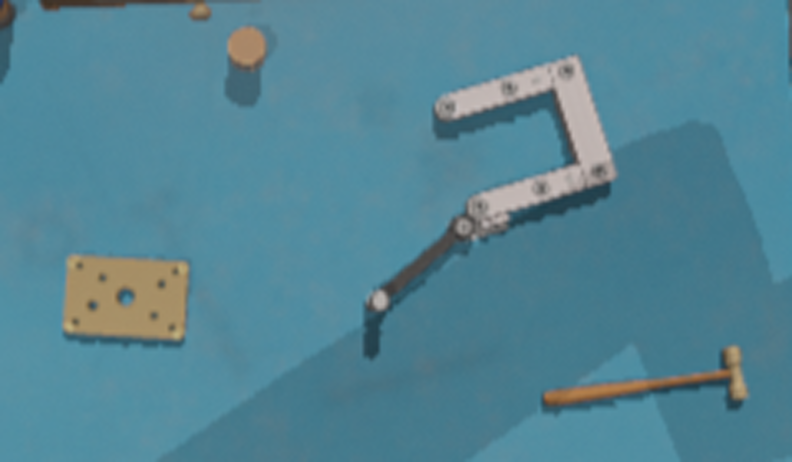

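```bash
cat >> h.py <<'E'
NY=np.radians(-74.3); NO=np.array([.5682,-.2800])
def n2w(p):
    c,s=np.cos(NY),np.sin(NY); return NO+np.array([[c,-s],[s,c]])@np.array(p)
def w2n(p):
    c,s=np.cos(NY),np.sin(NY); return np.array([[c,-s],[s,c]]).T@(np.array(p)-NO)
def tool():
    s=r.state(); q=s["tcp_rot"]; return s,R.from_quat([q[1],q[2],q[3],q[0]])
def go(nxy,z,zyaw):
    "nest xy (m), height, yaw of tool z in nest frame deg -> tool-frame shift and rotvec/5deg"
    s,Rt=tool(); w=n2w(nxy); d=np.array([*w,z])-s["tcp_pos"]
    a=NY+np.radians(zyaw); Z=np.array([np.cos(a),np.sin(a),0]);X=np.array([0,0,-1.]);Y=np.cross(Z,X)
    Rg=R.from_matrix(np.c_[X,Y,Z])
    return np.round(Rt.inv().apply(d),4),np.round(np.degrees((Rt.inv()*Rg).as_rotvec())/5,2)
def st():
    s,Rt=tool(); M=Rt.as_matrix()
    print("t",round(s["time"],2),"nest xy mm",np.round(w2n(s["tcp_pos"][:2])*1000,1),"z",round(s["tcp_pos"][2]*1000,1),"zyaw(nest)",round(np.degrees(np.arctan2(M[1,2],M[0,2])-NY),2),"x",np.round(M[:,0],3),"F",np.round(s["force"],1),"gap",round(s["finger_gap"],3),"j",np.round(s["joints"],2))
E
python3 - <<'E'
from h import *
st()
print(w2n([.4568,.0059]),"spool",w2n([.6417,-.0882]),"loupe",w2n([.394,.157]))
for yaw in (0,180): print(go((-.300,-.130),.12,yaw))
E
```

```text
t 0.1 nest xy mm [ 165.9 -361. ] z 221.9 zyaw(nest) 10.59 x [-0.001  0.002 -1.   ] F [-0.6 -0.8 -0.4] gap 1.007 j [-1.23  0.36  1.51  0.    1.27 -0.12]
[-0.30537846 -0.02987919] spool [-0.16475514  0.12265901] loupe [-0.46783489 -0.04944851]
(array([ 0.1026,  0.3127, -0.4153]), array([ 2.12, -0.02, -0.  ]))
(array([ 0.1026,  0.3127, -0.4153]), array([-3.388e+01,  0.000e+00, -3.000e-02]))
```

```bash
python3 - <<'E'
from h import *
print(go((-.300,-.097),.10,0))
E
```

```text
(array([ 0.1226,  0.3451, -0.4092]), array([ 2.12, -0.02, -0.  ]))
```

```bash
python3 -m inch '[[0.044,0.03,0.173,-0.205,1.06,0,0],[0.044,0.03,0.173,-0.205,1.06,0,0],[0.044,0.03,0.173,-0.205,1.06,0,0],[0.044,0.03,0.173,-0.205,1.06,0,0],[0.044,0.03,0.173,-0.205,1.06,0,0],[0.044,0.03,0.173,-0.205,1.06,0,0],[0.044,0.12,0.345,-0.409,2.12,-0.02,0],[0.044,0.12,0.345,-0.409,2.12,-0.02,0],[0.044,0.12,0.345,-0.409,2.12,-0.02,0],[0.044,0.12,0.345,-0.409,2.12,-0.02,0],[0.044,0.12,0.345,-0.409,2.12,-0.02,0],[0.044,0.12,0.345,-0.409,2.12,-0.02,0],[0.044,0.12,0.345,-0.409,2.12,-0.02,0],[0.044,0.12,0.345,-0.409,2.12,-0.02,0],[0.044,0.12,0.345,-0.409,2.12,-0.02,0],[0.044,0.12,0.345,-0.409,2.12,-0.02,0]]'; python3 - <<'E'
from h import *
st(); print(go((-.300,-.097),.004,0))
E
```

```text
time: 1.43
tcp_pos: [0.3934, -0.0176, 0.1025]
tcp_rot: [0.564, 0.426, 0.564, -0.427]
force: [0.0, -0.9, -0.4]
finger_gap: 0.503
t 1.43 nest xy mm [-299.9  -97.2] z 102.5 zyaw(nest) 0.14 x [-0.001 -0.    -1.   ] F [ 0.  -0.9 -0.4] gap 0.503 j [-0.22  0.24  2.08 -0.    0.83  1.07]
(array([ 0.0985,  0.0003, -0.0001]), array([0.03, 0.  , 0.01]))
```

```bash
python3 -m inch '[[0.044,0.04,0,0,0,0,0],[0.044,0.07,0,0,0,0,0],[0.044,0.085,0,0,0,0,0],[0.044,0.092,0,0,0,0,0],[0.044,0.097,0,0,0,0,0],[0.044,0.0985,0,0,0,0,0],[0.044,0.0985,0,0,0,0,0]]'; python3 - <<'E'
from h import *
st(); im=capture("top"); cv2.imwrite("pics/t1.png",cv2.resize(im[160:290,220:440,::-1],None,fx=3.5,fy=3.5,interpolation=cv2.INTER_CUBIC))
E
```

```text
time: 2.02
tcp_pos: [0.394, -0.0185, 0.0045]
tcp_rot: [0.564, 0.427, 0.564, -0.427]
force: [0.3, 0.2, 0.3]
finger_gap: 0.5
t 2.02 nest xy mm [-298.9  -96.9] z 4.5 zyaw(nest) 0.07 x [ 0.    -0.001 -1.   ] F [0.3 0.2 0.3] gap 0.5 j [-0.22  0.45  2.16 -0.    0.53  1.07]
```

View pics/t1.png

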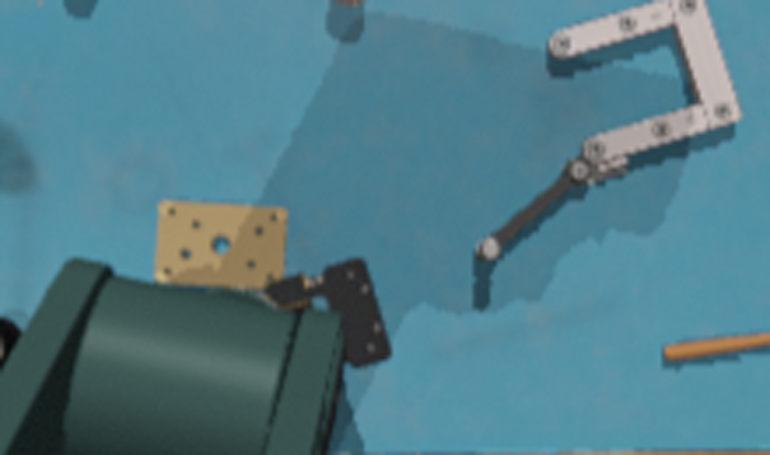

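```bash
python3 -m inch '[[0.044,0,0.006,0,0,0,0],[0.044,0,0.011,0,0,0,0],[0.044,0,0.014,0,0,0,0],[0.044,0,0.017,0,0,0,0],[0.044,0,0.020,0,0,0,0],[0.044,0,0.023,0,0,0,0],[0.044,0,0.026,0,0,0,0],[0.044,0,0.029,0,0,0,0],[0.044,0,0.032,0,0,0,0],[0.044,0,0.035,0,0,0,0],[0.044,0,0.038,0,0,0,0],[0.044,0,0.041,0,0,0,0],[0.044,0,0.044,0,0,0,0],[0.044,0,0.047,0,0,0,0],[0.044,0,0.050,0,0,0,0],[0.044,0,0.052,0,0,0,0],[0.044,0,0.054,0,0,0,0],[0.044,0,0.054,0,0,0,0]]'; python3 - <<'E'
from h import *
st(); im=capture("top"); cv2.imwrite("pics/t2.png",cv2.resize(im[180:260,230:340,::-1],None,fx=7,fy=7,interpolation=cv2.INTER_CUBIC))
E
```

```text
time: 3.57
tcp_pos: [0.4457, -0.0033, 0.0046]
tcp_rot: [0.564, 0.426, 0.564, -0.427]
force: [-3.4, -0.1, 2.6]
finger_gap: 0.5
t 3.57 nest xy mm [-299.5  -43. ] z 4.6 zyaw(nest) 0.1 x [-0. -0. -1.] F [-3.4 -0.1  2.6] gap 0.5 j [-0.16  0.49  2.05 -0.    0.61  1.13]
```

View pics/t2.png

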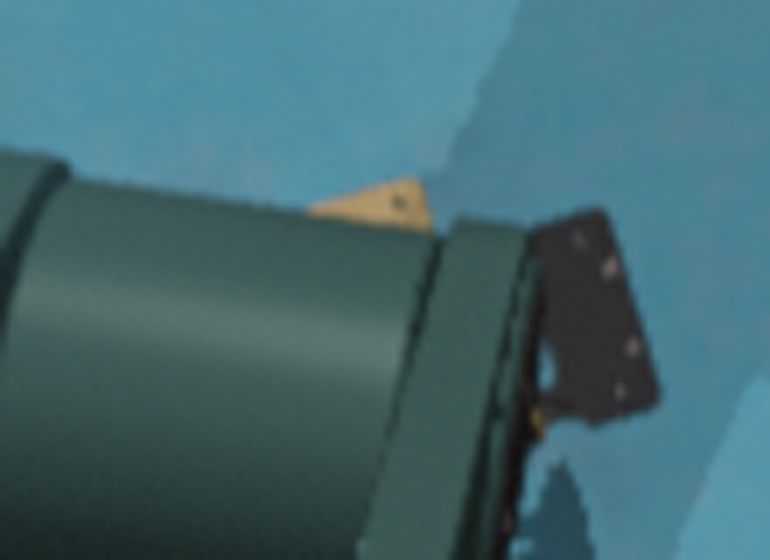

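```bash
python3 - <<'E'
from h import *
for p in [(418,177),(310,210),(435,232)]: print(w2n(ray(crop(p,7,230,180),.008))*1000)
E
```

```text
[-272.96445136   24.21305082]
[-312.66207585   23.79702717]
[-272.59083755    3.89405158]
```

```bash
python3 -m inch '[[0.044,0,0.002,0,0,0,0],[0.044,0,0.0035,0,0,0,0],[0.044,0,0.0045,0,0,0,0],[0.044,0,0.0045,0,0,0,0],[0.044,0,0.0045,0,0,0,0],[0.044,0,0.002,0,0,0,0],[0.044,0,-0.008,0,0,0,0],[0.044,0,-0.015,0,0,0,0],[0.044,-0.02,-0.015,0,0,0,0],[0.044,-0.05,-0.015,0,0,0,0],[0.044,-0.06,-0.015,0,0,0,0],[0.044,-0.06,-0.015,0,0,0,0]]'; python3 - <<'E'
from h import *
st(); print(go((-.390,0),.06,90))
E
```

```text
time: 4.62
tcp_pos: [0.433, -0.0079, 0.0667]
tcp_rot: [0.566, 0.428, 0.562, -0.426]
force: [0.3, 0.3, -0.2]
finger_gap: 0.503
t 4.62 nest xy mm [-298.5  -56.6] z 66.7 zyaw(nest) 0.07 x [ 0.005 -0.001 -1.   ] F [ 0.3  0.3 -0.2] gap 0.503 j [-0.18  0.35  2.04 -0.    0.75  1.12]
(array([ 0.0068,  0.0566, -0.0914]), array([-17.99,   0.07,  -0.02]))
```

```bash
python3 -m inch '[[0.028,0,0.057,-0.091,-6,0,0],[0.028,0,0.057,-0.091,-12,0,0],[0.028,0,0.057,-0.091,-18,0.07,0],[0.028,0,0.057,-0.091,-18,0.07,0],[0.028,0,0.057,-0.091,-18,0.07,0],[0.028,0,0.057,-0.091,-18,0.07,0],[0.028,0,0.057,-0.091,-18,0.07,0],[0.028,0,0.057,-0.091,-18,0.07,0],[0.028,0,0.057,-0.091,-18,0.07,0],[0.028,0,0.057,-0.091,-18,0.07,0],[0.028,0,0.057,-0.091,-18,0.07,0],[0.028,0,0.057,-0.091,-18,0.07,0],[0.028,0,0.057,-0.091,-18,0.07,0],[0.028,0,0.057,-0.091,-18,0.07,0],[0.028,0,0.057,-0.091,-18,0.07,0],[0.028,0,0.057,-0.091,-18,0.07,0]]'; python3 - <<'E'
from h import *
st(); print(go((-.390,0),.0045,90)); im=capture("top"); cv2.imwrite("pics/t3.png",cv2.resize(im[170:260,210:440,::-1],None,fx=3.4,fy=3.4,interpolation=cv2.INTER_CUBIC))
E
```

```text
time: 5.95
tcp_pos: [0.4627, 0.095, 0.0662]
tcp_rot: [0.701, -0.096, 0.7, 0.097]
force: [1.2, 0.2, -0.1]
finger_gap: 0.321
t 5.95 nest xy mm [-3.896e+02 -1.000e-01] z 66.2 zyaw(nest) 89.93 x [-0.     0.001 -1.   ] F [ 1.2  0.2 -0.1] gap 0.321 j [ 0.06  0.39  1.95  0.    0.8  -0.22]
(array([0.0617, 0.0003, 0.0001]), array([-0.01,  0.  , -0.02]))
```

View pics/t3.png

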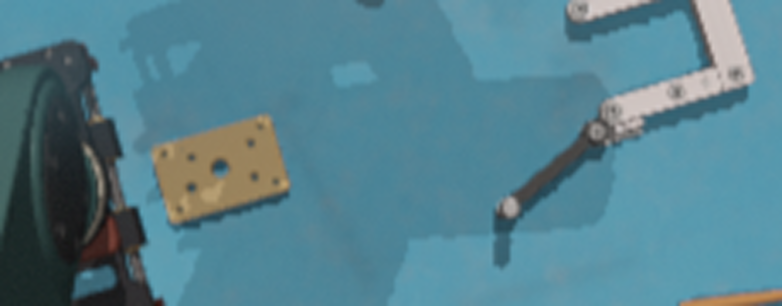

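```bash
python3 - <<'E'
from h import *
im=capture("top"); cv2.imwrite("pics/t4.png",cv2.resize(im[195:245,248:303,::-1],None,fx=12,fy=12,interpolation=cv2.INTER_CUBIC))
cv2.imwrite("pics/t5.png",cv2.resize(im[150:220,370:440,::-1],None,fx=8.5,fy=8.5,interpolation=cv2.INTER_CUBIC))
E
```

```text
(no output)
```

View pics/t4.png

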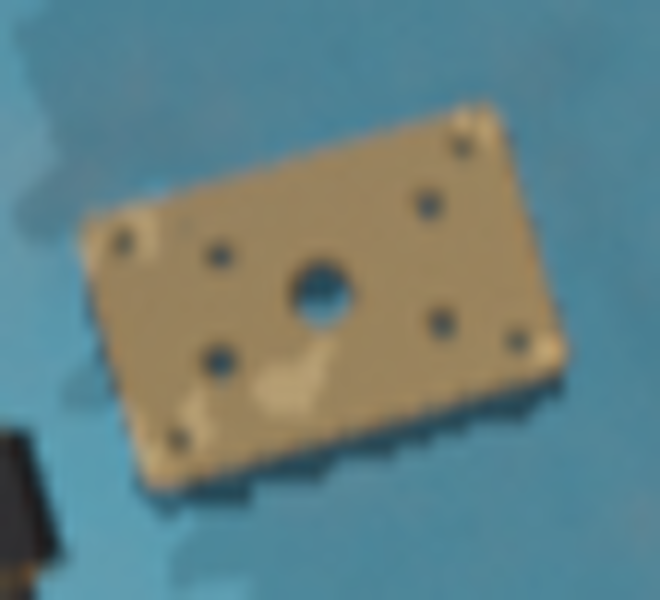

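View pics/t5.png

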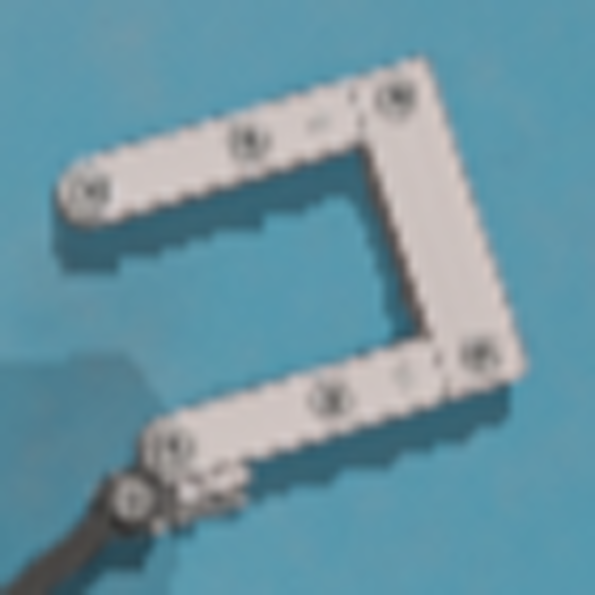

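```bash
python3 - <<'E'
from h import *
np.set_printoptions(precision=2,suppress=True)
C=lambda p:ray(crop(p,8.5,370,150),.016)
L=[((110,222),30),((235,186),30),((355,150),30),((160,422),-30),((300,378),-30),((425,338),-30),((100,157),48),((260,108),48),((425,57),48),((270,459),-48),((400,422),-48),((515,383),-48)]
X=[((360,147),45),((395,240),45),((425,325),45),((432,65),69),((478,210),69),((522,355),69),((58,192),-45),((141,446),-45)]
def f(p):
    c,s=np.cos(p[2]),np.sin(p[2]);M=np.array([[c,s],[-s,c]])
    return np.array([(M@(C(a)-p[:2]))[1]*1000-v for a,v in L]+[(M@(C(a)-p[:2]))[0]*1000-v for a,v in X])
o=least_squares(f,[.568,-.28,-1.297],x_scale=[.01,.01,.01],loss="soft_l1");print("nest",np.round(o.x,4),np.degrees(o.x[2]));print(f(o.x))
pl=[ray(crop(p,12,248,195),.008) for p in [(76,226),(492,95),(572,370),(150,500)]]
q,res=fit([(-.045,.0285),(.045,.0285),(.045,-.0285),(-.045,-.0285)],pl,-1.3)
print("plate",np.round(q,4),np.degrees(q[2]),res)
c,s=np.cos(o.x[2]),np.sin(o.x[2]);print("plate in new nest",np.array([[c,s],[-s,c]])@(q[:2]-o.x[:2])*1000)
print("hole",np.array([[c,s],[-s,c]])@(ray(crop((322,293),12,248,195),.008)-o.x[:2])*1000)
E
```

```text
nest [ 0.57 -0.28 -1.29] -73.90435599773579
[-0.28 -0.76 -0.81  0.26  0.71  1.3   0.64  0.86  1.22 -1.05 -1.71 -0.57
 -2.31 -0.96 -0.27  0.98  0.63 -0.26  0.21  0.96]
plate [ 0.48  0.03 -1.29] -73.7437301096136 [[-0.53  0.59]
 [-1.17 -0.23]
 [ 0.74 -0.16]
 [ 0.95 -0.2 ]]
plate in new nest [-318.23    4.33]
hole [-318.09    5.22]
```

```bash
python3 - <<'E'
from h import *
C=lambda p:ray(crop(p,8.5,370,150),.016)
L=[((110,222),30),((235,186),30),((355,150),30),((160,422),-30),((300,378),-30),((425,338),-30),((100,157),48),((260,108),48),((425,57),48),((270,459),-48),((400,422),-48),((515,383),-48)]
for a,v in L: print(v, np.round(w2n(C(a))*1000,1))
for p in [(88,190),(250,143),(397,98),(171,446),(331,400),(481,355)]: print("screw",np.round(w2n(C(p))*1000,1))
print("pivot",np.round(w2n(ray(crop((132,498),8.5,370,150),.016))*1000,1))
for p in [(76,226),(492,95),(572,370),(150,500),(322,293)]: print("plate",np.round(w2n(ray(crop(p,12,248,195),.008))*1000,1))
E
```

```text
30 [-32.9  27.7]
30 [ 4.8 27.5]
30 [41.2 27.7]
-30 [-36.2 -31.8]
-30 [  6.2 -31.1]
-30 [ 44.1 -30.2]
48 [-30.1  46.6]
48 [18.5 47.2]
48 [68.8 47.9]
-48 [ -9.  -50.9]
-48 [ 29.9 -51.3]
-48 [ 65.  -49.9]
screw [-36.2  38.4]
screw [12.7 38.2]
screw [57.4 38.7]
screw [-35.2 -39.3]
screw [ 12.8 -39.7]
screw [ 58.1 -39.5]
pivot [-50.3 -50.4]
plate [-362.5   28.7]
plate [-273.1   30.4]
plate [-273.   -28.4]
plate [-363.1  -29.5]
plate [-317.8    1.2]
```

```bash
python3 -m inch '[[0.028,0.03,0,0,0,0,0],[0.028,0.048,0,0,0,0,0],[0.028,0.056,0,0,0,0,0],[0.028,0.06,0,0,0,0,0],[0.028,0.0617,0,0,0,0,0],[0.028,0.0617,0,0,0,0,0],[0.028,0.0617,0,0,0,0,0]]' && python3 - <<'E'
from h import *
st(); print(go((-.174,-.0015),.0045,90)); 
E
```

```text
time: 6.63
tcp_pos: [0.4636, 0.0952, 0.0054]
tcp_rot: [0.701, -0.096, 0.7, 0.097]
force: [-0.2, 0.1, 0.4]
finger_gap: 0.318
t 6.63 nest xy mm [-389.6    0.8] z 5.4 zyaw(nest) 89.98 x [ 0.002  0.001 -1.   ] F [-0.2  0.1  0.4] gap 0.318 j [ 0.06  0.51  1.99  0.    0.64 -0.22]
(array([ 0.0007, -0.2156, -0.0022]), array([-0.  ,  0.02, -0.01]))
```

```bash
python3 -m inch '[[0.028,0.001,-0.007,0,0,0.02,0],[0.028,0.001,-0.013,0,0,0.02,0],[0.028,0.001,-0.017,-0.0002,0,0.02,0],[0.028,0.001,-0.021,-0.0002,0,0.02,0],[0.028,0.001,-0.026,-0.0003,0,0.02,0],[0.028,0.001,-0.032,-0.0003,0,0.02,0],[0.028,0.001,-0.038,-0.0004,0,0.02,0],[0.028,0.001,-0.044,-0.0004,0,0.02,0],[0.028,0.001,-0.050,-0.0005,0,0.02,0],[0.028,0.001,-0.056,-0.0006,0,0.02,0],[0.028,0.001,-0.062,-0.0006,0,0.02,0],[0.028,0.001,-0.068,-0.0007,0,0.02,0],[0.028,0.001,-0.074,-0.0008,0,0.02,0],[0.028,0.001,-0.080,-0.0008,0,0.02,0],[0.028,0.001,-0.086,-0.0009,0,0.02,0],[0.028,0.001,-0.092,-0.0009,0,0.02,0],[0.028,0.001,-0.098,-0.001,0,0.02,0],[0.028,0.001,-0.104,-0.001,0,0.02,0],[0.028,0.001,-0.108,-0.0011,0,0.02,0],[0.028,0.001,-0.110,-0.0011,0,0.02,0]]' && python3 - <<'E'
from h import *
st(); print(go((-.174,-.0015),.0045,90)); im=capture("top"); cv2.imwrite("pics/t6.png",cv2.resize(im[130:260,230:450,::-1],None,fx=3.5,fy=3.5,interpolation=cv2.INTER_CUBIC))
E
```

```text
time: 8.3
tcp_pos: [0.4918, -0.0112, 0.0045]
tcp_rot: [0.7, -0.095, 0.701, 0.097]
force: [-1.5, 5.8, 4.6]
finger_gap: 0.321
t 8.3 nest xy mm [-279.4   -0.8] z 4.5 zyaw(nest) 89.91 x [-0.001  0.002 -1.   ] F [-1.5  5.8  4.6] gap 0.321 j [-0.16  0.52  1.95  0.    0.67 -0.44]
(array([-0.0002, -0.1054, -0.0006]), array([-0.02, -0.  , -0.02]))
```

View pics/t6.png

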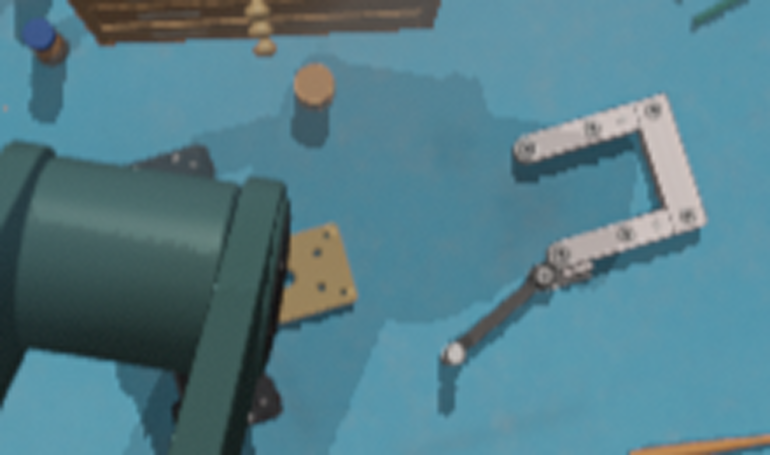

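```bash
python3 -m inch '[[0.028,0,-0.004,0,0,0,0],[0.028,0,-0.010,0,0,0,0],[0.028,0,-0.016,0,0,0,0],[0.028,0,-0.022,-0.0001,0,0,0],[0.028,0,-0.028,-0.0002,0,0,0],[0.028,0,-0.034,-0.0002,0,0,0],[0.028,0,-0.040,-0.0003,0,0,0],[0.028,0,-0.046,-0.0003,0,0,0],[0.028,0,-0.052,-0.0003,0,0,0],[0.028,0,-0.058,-0.0004,0,0,0],[0.028,0,-0.064,-0.0004,0,0,0],[0.028,0,-0.070,-0.0004,0,0,0],[0.028,0,-0.076,-0.0005,0,0,0],[0.028,0,-0.082,-0.0005,0,0,0],[0.028,0,-0.088,-0.0005,0,0,0],[0.028,0,-0.093,-0.0006,0,0,0],[0.028,0,-0.097,-0.0006,0,0,0],[0.028,0,-0.099,-0.0006,0,0,0],[0.028,0,-0.1,-0.0006,0,0,0]]' && python3 - <<'E'
from h import *
st(); im=capture("top"); cv2.imwrite("pics/t7.png",cv2.resize(im[150:240,320:440,::-1],None,fx=6.5,fy=6.5,interpolation=cv2.INTER_CUBIC))
E
```

```text
time: 9.93
tcp_pos: [0.5183, -0.1082, 0.0043]
tcp_rot: [0.7, -0.095, 0.701, 0.097]
force: [-1.3, 5.1, 5.1]
finger_gap: 0.317
t 9.93 nest xy mm [-178.9   -1.6] z 4.3 zyaw(nest) 89.9 x [-0.001  0.001 -1.   ] F [-1.3  5.1  5.1] gap 0.317 j [-0.34  0.56  1.86  0.    0.72 -0.61]
```

View pics/t7.png

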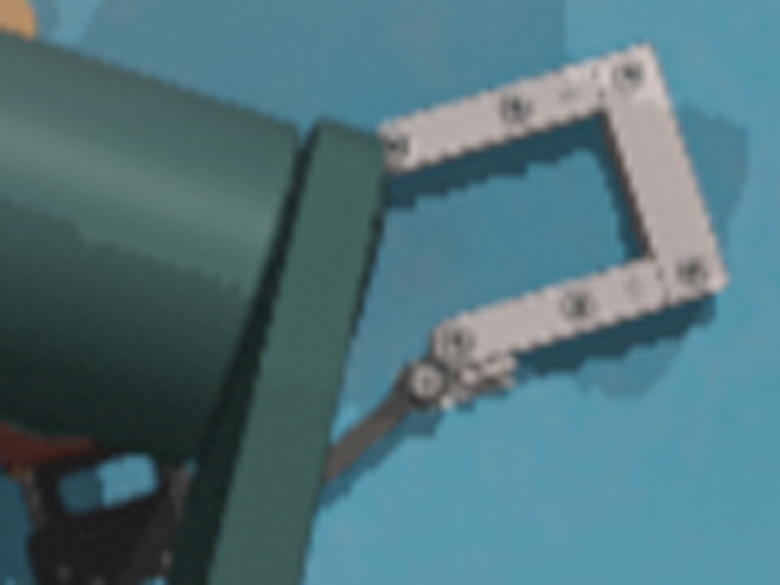

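```bash
python3 -m inch '[[0.028,0,0.01,0,0,0,0],[0.028,0,0.025,0,0,0,0],[0.028,0,0.05,0,0,0,0],[0.028,0,0.08,0,0,0,0],[0.028,0,0.11,0,0,0,0],[0.028,0,0.13,0,0,0,0],[0.028,0,0.13,0,0,0,0],[0.028,0,0.13,0,0,0,0]]' && python3 - <<'E'
from h import *
st(); im=capture("top"); cv2.imwrite("pics/t8.png",cv2.resize(im[150:240,320:440,::-1],None,fx=6.5,fy=6.5,interpolation=cv2.INTER_CUBIC))
E
```

```text
time: 10.65
tcp_pos: [0.4827, 0.0183, 0.0045]
tcp_rot: [0.7, -0.097, 0.701, 0.098]
force: [-0.7, -0.2, -0.1]
finger_gap: 0.32
t 10.65 nest xy mm [-310.3   -1.6] z 4.5 zyaw(nest) 90.1 x [-0.001  0.001 -1.   ] F [-0.7 -0.2 -0.1] gap 0.32 j [-0.11  0.52  1.97  0.    0.66 -0.38]
```

View pics/t8.png

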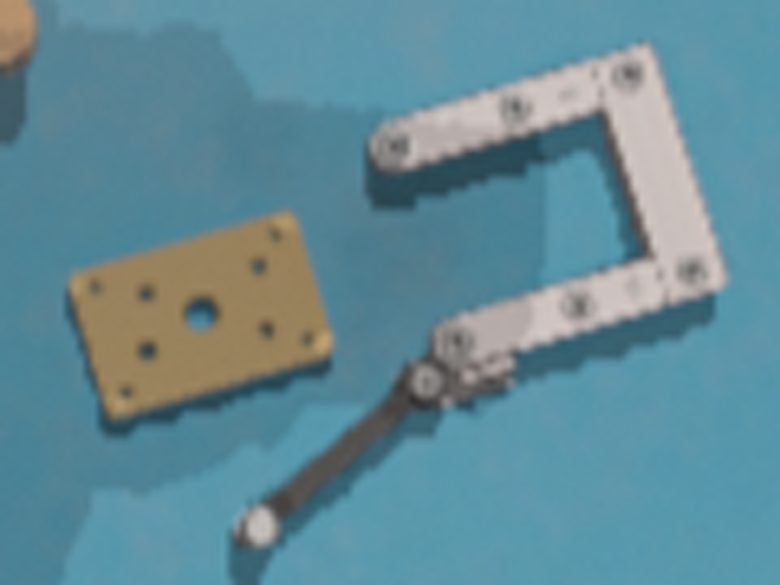

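```bash
python3 - <<'E'
from h import *
f=lambda p,z:w2n(ray(crop(p,6.5,320,150),z))*1000
S=np.array([f(p,.016) for p in [(393,147),(515,108),(628,74),(457,342),(578,305),(692,271)]]);print("screws",S.round(1), "mean y",S[:,1].mean())
H=np.array([f(p,.008) for p in [(95,287),(277,234),(308,340),(126,391),(201,313)]]);print("holes",H.round(1))
E=np.array([f(p,.008) for p in [(66,282),(294,212),(335,353),(107,421)]]);print("corn",E.round(1),E.mean(0))
for p in [(440,160),(590,113),(470,316),(620,268),(430,124),(620,53),(560,348),(700,303)]: print("edge",f(p,.016).round(1))
E
```

```text
screws [[-36.2  37.6]
 [ 12.5  38.8]
 [ 57.3  39.1]
 [-34.8 -39.8]
 [ 12.9 -39.4]
 [ 57.9 -39.3]] mean y -0.5007125028553041
holes [[-158.9   19.3]
 [ -86.8   19.1]
 [ -87.3  -23. ]
 [-159.   -22. ]
 [-123.2   -1.6]]
corn [[-169.    24.2]
 [ -78.1   25.3]
 [ -78.9  -30.6]
 [-169.1  -30.8]] [-123.77991616   -2.9811522 ]
edge [-20.6  27.9]
edge [39.1 28.9]
edge [-27.2 -31.9]
edge [ 32.2 -30.5]
edge [-20.2  42.1]
edge [56.8 47.6]
edge [  1.6 -52.9]
edge [ 57.1 -51.6]
```

```bash
python3 -m inch '[[0.028,0,-0.03,0,0.06,0,0],[0.028,0,-0.065,0,0.06,0,0],[0.028,0,-0.095,0,0.06,0,0],[0.028,0,-0.112,0,0.06,0,0],[0.028,0,-0.120,0,0.06,0,0],[0.028,0,-0.125,0,0.06,0,0],[0.028,0,-0.129,0,0.06,0,0],[0.028,0,-0.132,0,0.06,0,0],[0.028,0,-0.135,0.0001,0.06,0,0],[0.028,0,-0.138,0.0003,0.06,0,0],[0.028,0,-0.142,0.0005,0.06,0,0],[0.028,0,-0.146,0.0007,0.06,0,0],[0.028,0,-0.15,0.0009,0.06,0,0],[0.028,0,-0.154,0.0011,0.06,0,0],[0.028,0,-0.157,0.0013,0.06,0,0],[0.028,0,-0.159,0.0013,0.06,0,0],[0.028,0,-0.160,0.0013,0.06,0,0]]' && python3 - <<'E'
from h import *
st(); im=capture("top"); cv2.imwrite("pics/t9.png",cv2.resize(im[150:240,320:440,::-1],None,fx=6.5,fy=6.5,interpolation=cv2.INTER_CUBIC))
im=capture("scene"); cv2.imwrite("pics/s9.png",cv2.resize(im[130:260,270:450,::-1],None,fx=4,fy=4,interpolation=cv2.INTER_CUBIC))
E
```

```text
time: 12.12
tcp_pos: [0.5285, -0.1367, 0.0044]
tcp_rot: [0.701, -0.095, 0.701, 0.095]
force: [-0.3, 2.2, -0.7]
finger_gap: 0.316
t 12.12 nest xy mm [-148.7    0.5] z 4.4 zyaw(nest) 89.71 x [ 0.     0.001 -1.   ] F [-0.3  2.2 -0.7] gap 0.316 j [-0.38  0.57  1.83  0.    0.74 -0.65]
```

View pics/t9.png

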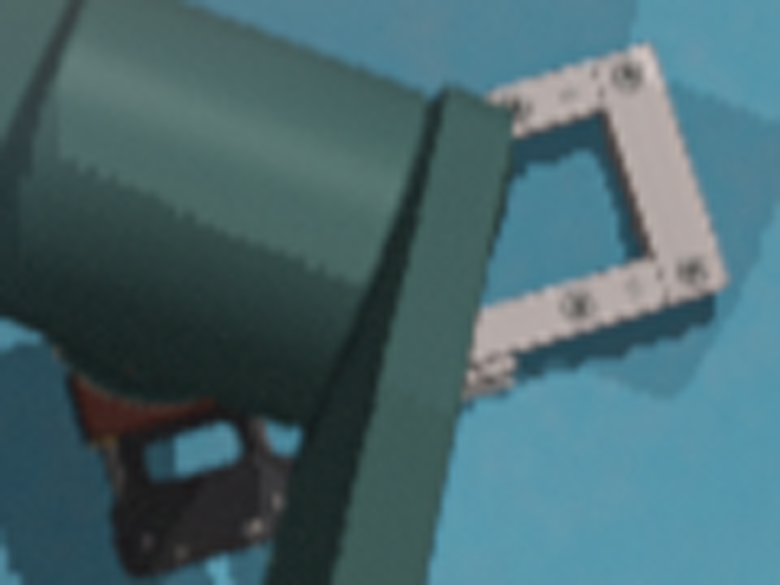

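View pics/s9.png

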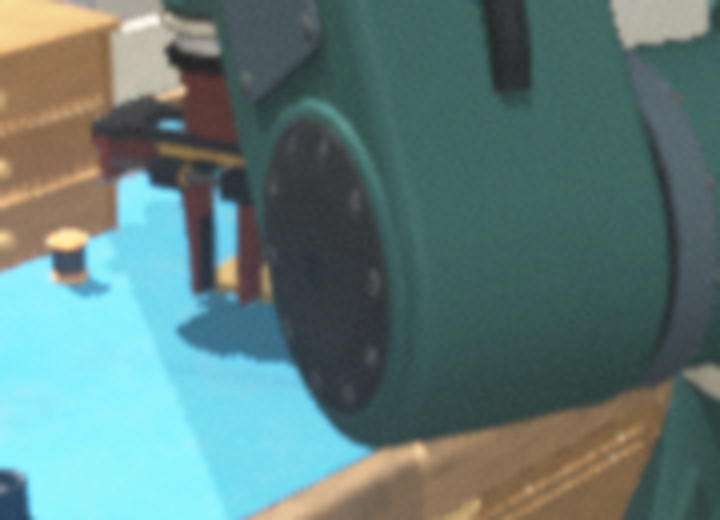

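```bash
python3 -m inch '[[0.028,0,-0.003,-0.0002,-0.05,0,0],[0.028,0,-0.006,-0.0004,-0.1,0,0],[0.028,0,-0.009,-0.0005,-0.1,0,0],[0.028,0,-0.012,-0.0005,-0.1,0,0],[0.028,0,-0.015,-0.0005,-0.1,0,0],[0.028,0,-0.018,-0.0005,-0.1,0,0],[0.028,0,-0.020,-0.0005,-0.1,0,0]]' && python3 - <<'E'
from h import *
st()
E
```

```text
time: 12.8
tcp_pos: [0.5336, -0.1566, 0.0046]
tcp_rot: [0.701, -0.098, 0.7, 0.098]
force: [-1.1, 2.1, 1.4]
finger_gap: 0.316
t 12.8 nest xy mm [-1.282e+02  1.000e-01] z 4.6 zyaw(nest) 90.21 x [ 0.001  0.    -1.   ] F [-1.1  2.1  1.4] gap 0.316 j [-0.41  0.58  1.8   0.    0.76 -0.69]
```

```bash
python3 -m inch '[[0.028,0,-0.003,0,0,0,0],[0.028,0,-0.006,0,0,0,0],[0.028,0,-0.009,0,0,0,0],[0.028,0,-0.012,0,0,0,0],[0.028,0,-0.015,0,0,0,0],[0.028,0,-0.018,0,0,0,0]]' && python3 - <<'E'
from h import *
st(); im=capture("top"); cv2.imwrite("pics/t10.png",cv2.resize(im[150:240,320:440,::-1],None,fx=6.5,fy=6.5,interpolation=cv2.INTER_CUBIC))
E
```

```text
time: 13.3
tcp_pos: [0.5385, -0.1741, 0.0046]
tcp_rot: [0.701, -0.098, 0.7, 0.098]
force: [-0.5, 3.4, 1.7]
finger_gap: 0.317
t 13.3 nest xy mm [-1.1e+02  1.0e-01] z 4.6 zyaw(nest) 90.21 x [ 0.001  0.    -1.   ] F [-0.5  3.4  1.7] gap 0.317 j [-0.44  0.59  1.78  0.    0.77 -0.71]
```

View pics/t10.png

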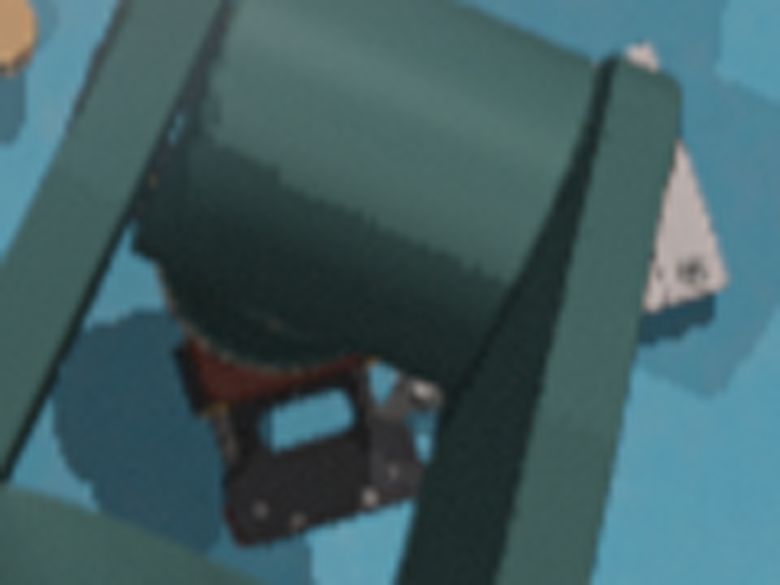

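```bash
python3 -m inch '[[0.028,0,-0.003,0,0,0,0],[0.028,0,-0.006,0,0,0,0],[0.028,0,-0.009,0,0,0,0],[0.028,0,-0.012,0,0,0,0],[0.028,0,-0.015,0,0,0,0],[0.028,0,-0.018,0,0,0,0],[0.028,0,-0.021,0,0,0,0],[0.028,0,-0.024,0,0,0,0],[0.028,0,-0.027,0,0,0,0],[0.028,0,-0.030,0,0,0,0]]' && python3 - <<'E'
from h import *
st()
E
```

```text
time: 14.18
tcp_pos: [0.5472, -0.204, 0.0046]
tcp_rot: [0.701, -0.098, 0.7, 0.098]
force: [0.6, 2.8, 0.2]
finger_gap: 0.319
t 14.18 nest xy mm [-78.9   0.4] z 4.6 zyaw(nest) 90.21 x [ 0.001 -0.    -1.   ] F [0.6 2.8 0.2] gap 0.319 j [-0.48  0.6   1.74  0.    0.8  -0.75]
```

```bash
python3 -m inch '[[0.028,0,-0.003,0,0,0,0],[0.028,0,-0.006,0,0,0,0],[0.028,0,-0.009,0,0,0,0],[0.028,0,-0.012,0,0,0,0],[0.028,0,-0.015,0,0,0,0],[0.028,0,-0.017,0,0,0,0],[0.028,0,-0.019,0,0,0,0],[0.028,0,-0.020,0,0,0,0],[0.028,0,-0.020,0,0,0,0]]' && python3 - <<'E'
from h import *
st()
E
```

```text
time: 14.93
tcp_pos: [0.5529, -0.2237, 0.0046]
tcp_rot: [0.701, -0.098, 0.7, 0.097]
force: [-0.4, -0.1, 0.2]
finger_gap: 0.317
t 14.93 nest xy mm [-58.4   0.5] z 4.6 zyaw(nest) 90.21 x [ 0.002 -0.001 -1.   ] F [-0.4 -0.1  0.2] gap 0.317 j [-0.5   0.62  1.71  0.    0.81 -0.78]
```

```bash
python3 -m inch '[[0.028,0,-0.001,0,0,0,0],[0.028,0,-0.002,0,0,0,0],[0.028,0,-0.003,0,0,0,0]]';python3 -m inch '[[0.028,0,-0.0007,0,0,0,0],[0.028,0,-0.001,0,0,0,0]]'; python3 - <<'E'
from h import *
st()
E
```

```text
time: 15.18
tcp_pos: [0.5536, -0.2264, 0.0046]
tcp_rot: [0.701, -0.098, 0.7, 0.098]
force: [-0.8, 2.2, -0.3]
finger_gap: 0.32
time: 15.35
tcp_pos: [0.5537, -0.2268, 0.0046]
tcp_rot: [0.701, -0.098, 0.7, 0.098]
force: [-0.2, 4.4, 1.4]
finger_gap: 0.321
t 15.35 nest xy mm [-55.1   0.5] z 4.6 zyaw(nest) 90.2 x [ 0.001  0.    -1.   ] F [-0.2  4.4  1.4] gap 0.321 j [-0.5   0.62  1.71  0.    0.82 -0.78]
```

```bash
for i in 1 ; do python3 -m inch '[[0.028,0,-0.001,0,0,0,0],[0.028,0,-0.0015,0,0,0,0]]';python3 -m inch '[[0.028,0,-0.001,0,0,0,0],[0.028,0,-0.0015,0,0,0,0]]'; done; python3 - <<'E'
from h import *
st()
E
```

```text
time: 15.52
tcp_pos: [0.5537, -0.2269, 0.0046]
tcp_rot: [0.7, -0.097, 0.7, 0.099]
force: [-0.1, 9.4, 3.4]
finger_gap: 0.315
time: 15.68
tcp_pos: [0.5537, -0.2269, 0.0046]
tcp_rot: [0.7, -0.096, 0.7, 0.099]
force: [0.5, 9.1, 4.6]
finger_gap: 0.319
t 15.68 nest xy mm [-55.    0.4] z 4.6 zyaw(nest) 90.15 x [-0.001  0.005 -1.   ] F [0.5 9.1 4.6] gap 0.319 j [-0.51  0.62  1.7   0.01  0.82 -0.79]
```

```bash
python3 -m inch '[[0.028,0,-0.002,0,0,0,0],[0.028,0,-0.003,0,0,0,0],[0.028,0,-0.003,0,0,0,0]]'; python3 -m inch '[[0.028,0,0.003,0,0,0,0],[0.028,0,0.01,0,0,0,0],[0.028,0,0.03,0,0,0,0],[0.028,0,0.06,0,0,0,0],[0.028,0,0.10,0,0,0,0],[0.028,0,0.14,0,0,0,0],[0.028,0,0.17,0,0,0,0],[0.028,0,0.17,0,0,0,0],[0.028,0,0.17,0,0,0,0]]';python3 - <<'E'
from h import *
st(); im=capture("top"); cv2.imwrite("pics/t11.png",cv2.resize(im[150:240,320:440,::-1],None,fx=6.5,fy=6.5,interpolation=cv2.INTER_CUBIC))
E
```

```text
time: 15.93
tcp_pos: [0.5536, -0.227, 0.0046]
tcp_rot: [0.7, -0.094, 0.701, 0.1]
force: [0.0, 11.7, 6.2]
finger_gap: 0.323
time: 16.68
tcp_pos: [0.5071, -0.0624, 0.0064]
tcp_rot: [0.7, -0.095, 0.701, 0.101]
force: [1.3, -0.7, 0.3]
finger_gap: 0.32
t 16.68 nest xy mm [-226.    0.] z 6.4 zyaw(nest) 90.29 x [-0.002  0.008 -1.   ] F [ 1.3 -0.7  0.3] gap 0.32 j [-0.26  0.54  1.9   0.01  0.71 -0.55]
```

View pics/t11.png

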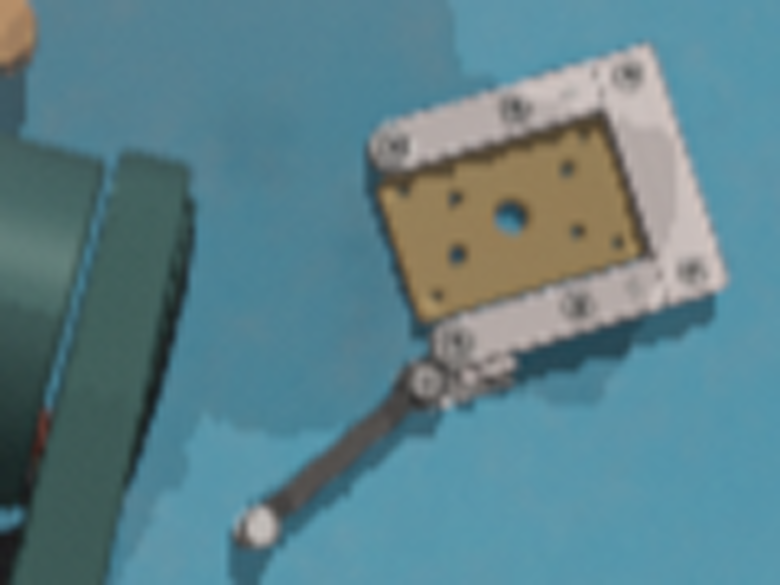

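```bash
cat >> h.py <<'E'
PIV=np.array([-.0515,-.05])
def gpt(q,off,rad=.084):
    return PIV+rad*np.array([-np.sin(q),np.cos(q)])-off*np.array([np.cos(q),np.sin(q)])
E
python3 - <<'E'
from h import *
f=lambda p,z:w2n(ray(crop(p,6.5,320,150),z))*1000
p=f((261,526),.042); print("pin",p); d=p/1000-PIV; print(np.hypot(*d),"q",np.arctan2(-d[0],d[1]))
print("screw",np.array([f(a,.016) for a in [(393,147),(515,108),(628,74),(457,342),(578,305),(692,271)]]).mean(0),"pivot",f((426,382),.016))
print("plate hole",f((511,216),.008))
st()
print(go(gpt(2.0,.033),.075,114.6))
print(n2w(gpt(2.0,.033)))
E
```

```text
pin [-127.66794316  -84.36184056]
0.08356010801814685 q 1.9945917064725962
screw [11.59750436 -0.5007125 ] pivot [-50.41410911 -50.92959977]
plate hole [0.50543581 0.43084574]
t 16.73 nest xy mm [-224.5    0.8] z 6.6 zyaw(nest) 90.21 x [-0.001  0.008 -1.   ] F [ 0.1 -0.3  0.1] gap 0.323 j [-0.26  0.54  1.9   0.01  0.71 -0.55]
(array([-0.0694, -0.1094, -0.1161]), array([-4.88,  0.03, -0.08]))
[ 0.42663739 -0.20121961]
```

```bash
python3 -m inch '[[0,-0.03,0,0,0,0,-0.08],[0,-0.06,0,0,0,0,-0.08],[0,-0.07,0,0,0,0.03,-0.08],[0,-0.07,-0.03,-0.03,-1.2,0.03,-0.08],[0,-0.07,-0.055,-0.058,-2.4,0.03,-0.08],[0,-0.07,-0.08,-0.087,-3.6,0.03,-0.08],[0,-0.07,-0.109,-0.116,-4.88,0.03,-0.08],[0,-0.07,-0.109,-0.116,-4.88,0.03,-0.08],[0,-0.07,-0.109,-0.116,-4.88,0.03,-0.08],[0,-0.07,-0.109,-0.116,-4.88,0.03,-0.08],[0,-0.07,-0.109,-0.116,-4.88,0.03,-0.08]]'; python3 - <<'E'
from h import *
st(); print(go(gpt(2.0,.033),.020,114.6))
E
```

```text
time: 17.65
tcp_pos: [0.4274, -0.2008, 0.0756]
tcp_rot: [0.664, -0.243, 0.664, 0.243]
force: [-0.5, 0.8, 0.2]
finger_gap: 0.006
t 17.65 nest xy mm [-114.3 -114.1] z 75.6 zyaw(nest) 114.52 x [ 0.001  0.    -1.   ] F [-0.5  0.8  0.2] gap 0.006 j [-0.59  0.38  1.94  0.    0.82 -1.29]
(array([ 0.0556,  0.0002, -0.0009]), array([-0.02,  0.01,  0.01]))
```

Descend beside the pin, then compute the arc rows.

```bash
python3 -m inch '[[0,0.03,0,-0.001,0,0,0],[0,0.045,0,-0.001,0,0,0],[0,0.053,0,-0.001,0,0,0],[0,0.0555,0,-0.001,0,0,0],[0,0.0555,0,-0.001,0,0,0]]'; python3 - <<'E'
from h import *
st(); im=capture("top"); cv2.imwrite("pics/t12.png",cv2.resize(im[150:250,320:440,::-1],None,fx=6,fy=6,interpolation=cv2.INTER_CUBIC))
for q in np.arange(2.0,0.95,-.1): print(round(q,2),*go(gpt(q,.033 if q>1.98 else .0195),.020,np.degrees(q)))
E
```

```text
time: 18.07
tcp_pos: [0.4269, -0.2006, 0.0198]
tcp_rot: [0.664, -0.243, 0.664, 0.244]
force: [-0.6, -1.1, 0.3]
finger_gap: 0.002
t 18.07 nest xy mm [-114.6 -114.6] z 19.8 zyaw(nest) 114.58 x [-0.     0.001 -1.   ] F [-0.6 -1.1  0.3] gap 0.002 j [-0.59  0.48  1.98  0.    0.68 -1.29]
2.0 [ 0.0003  0.0002 -0.0005] [-0.    0.01  0.  ]
1.9 [0.0003 0.0017 0.0215] [1.14 0.01 0.  ]
1.8 [0.0003 0.0024 0.03  ] [2.29 0.01 0.  ]
1.7 [0.0003 0.0022 0.0387] [3.43 0.01 0.  ]
1.6 [0.0003 0.0012 0.0472] [4.58 0.01 0.  ]
1.5 [ 0.0003 -0.0007  0.0556] [5.72 0.01 0.  ]
1.4 [ 0.0003 -0.0034  0.0638] [6.87 0.01 0.  ]
1.3 [ 0.0003 -0.007   0.0717] [8.02 0.01 0.  ]
1.2 [ 0.0003 -0.0113  0.0791] [9.16 0.01 0.  ]
1.1 [ 0.0003 -0.0163  0.0862] [1.031e+01 1.000e-02 0.000e+00]
1.0 [ 0.0004 -0.022   0.0926] [ 1.145e+01  1.000e-02 -0.000e+00]
```

View pics/t12.png

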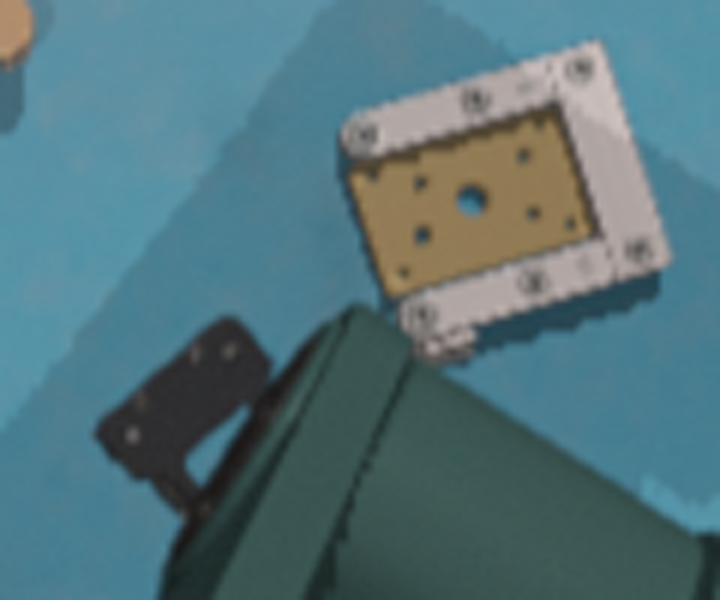

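```bash
python3 -m inch '[[0,0,0.0005,0.006,0.3,0,0],[0,0,0.001,0.011,0.6,0,0],[0,0,0.0014,0.016,0.9,0,0],[0,0,0.0017,0.0215,1.14,0,0],[0,0,0.0021,0.0257,1.71,0,0],[0,0,0.0024,0.030,2.29,0,0],[0,0,0.0023,0.0344,2.86,0,0],[0,0,0.0022,0.0387,3.43,0,0],[0,0,0.0017,0.043,4.0,0,0],[0,0,0.0012,0.0472,4.58,0,0],[0,0,0.0002,0.0514,5.15,0,0],[0,0,-0.0007,0.0556,5.72,0,0],[0,0,-0.0021,0.0597,6.3,0,0],[0,0,-0.0034,0.0638,6.87,0,0],[0,0,-0.0052,0.0678,7.45,0,0],[0,0,-0.007,0.0717,8.02,0,0],[0,0,-0.0092,0.0754,8.59,0,0],[0,0,-0.0113,0.0791,9.16,0,0]]'; python3 - <<'E'
from h import *
st(); im=capture("top"); cv2.imwrite("pics/t13.png",cv2.resize(im[150:250,320:440,::-1],None,fx=6,fy=6,interpolation=cv2.INTER_CUBIC))
for q in np.arange(1.2,.25,-.1): print(round(q,2),*go(gpt(q,.0195),.020,np.degrees(q)))
E
```

```text
time: 19.62
tcp_pos: [0.4957, -0.1585, 0.0215]
tcp_rot: [0.707, 0.035, 0.705, -0.035]
force: [-1.1, 0.1, -0.7]
finger_gap: 0.005
t 19.62 nest xy mm [-136.6  -36.9] z 21.5 zyaw(nest) 68.64 x [ 0.002 -0.001 -1.   ] F [-1.1  0.1 -0.7] gap 0.005 j [-0.44  0.52  1.88  0.    0.74 -0.34]
1.2 [ 0.0016 -0.     -0.0019] [-0.06  0.04  0.01]
1.1 [0.0016 0.0016 0.0066] [1.09 0.04 0.  ]
1.0 [0.0016 0.0023 0.0151] [2.24 0.04 0.  ]
0.9 [0.0016 0.0021 0.0238] [ 3.38  0.04 -0.  ]
0.8 [0.0017 0.0011 0.0323] [ 4.53  0.04 -0.  ]
0.7 [ 0.0017 -0.0007  0.0407] [ 5.67  0.04 -0.  ]
0.6 [ 0.0017 -0.0034  0.0489] [ 6.82  0.04 -0.01]
0.5 [ 0.0018 -0.0069  0.0568] [ 7.97  0.04 -0.01]
0.4 [ 0.0018 -0.0112  0.0643] [ 9.11  0.04 -0.01]
0.3 [ 0.0018 -0.0162  0.0713] [ 1.026e+01  4.000e-02 -1.000e-02]
```

View pics/t13.png

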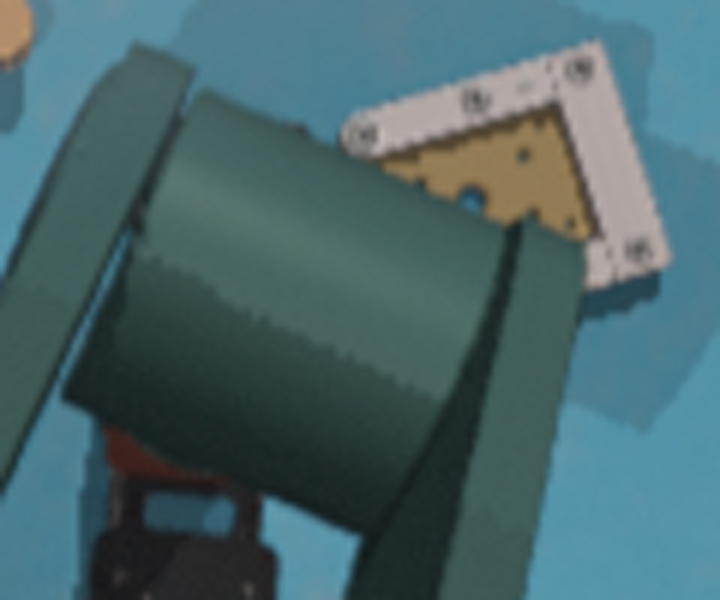

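```bash
python3 -m inch '[[0,0.001,0.0008,0.003,0.5,0.04,0],[0,0.0016,0.0016,0.0066,1.09,0.04,0],[0,0.0016,0.002,0.0108,1.66,0.04,0],[0,0.0016,0.0023,0.0151,2.24,0.04,0],[0,0.0016,0.0022,0.0195,2.81,0.04,0],[0,0.0016,0.0021,0.0238,3.38,0.04,0],[0,0.0016,0.0016,0.028,3.95,0.04,0],[0,0.0016,0.0011,0.0323,4.53,0.04,0],[0,0.0016,0.0002,0.0365,5.1,0.04,0],[0,0.0017,-0.0007,0.0407,5.67,0.04,0],[0,0.0017,-0.002,0.0448,6.25,0.04,0],[0,0.0017,-0.0034,0.0489,6.82,0.04,0],[0,0.0017,-0.0052,0.0529,7.4,0.04,0],[0,0.0017,-0.0069,0.0568,7.97,0.04,0],[0,0.0017,-0.009,0.0606,8.54,0.04,0],[0,0.0018,-0.0112,0.0643,9.11,0.04,0],[0,0.0018,-0.0137,0.0678,9.7,0.04,0],[0,0.0018,-0.0162,0.0713,10.26,0.04,0]]'; python3 - <<'E'
from h import *
st(); im=capture("top"); cv2.imwrite("pics/t14.png",cv2.resize(im[150:250,320:440,::-1],None,fx=6,fy=6,interpolation=cv2.INTER_CUBIC))
for q in (.3,.2,.1,.05,0,-.03): print(round(q,2),*go(gpt(q,.0195),.020,np.degrees(q)))
E
```

```text
time: 21.17
tcp_pos: [0.5666, -0.1819, 0.021]
tcp_rot: [0.621, 0.339, 0.62, -0.338]
force: [-0.9, 0.3, 0.8]
finger_gap: 0.0
t 21.17 nest xy mm [-94.8  25. ] z 21.0 zyaw(nest) 17.11 x [ 0.002  0.001 -1.   ] F [-0.9  0.3  0.8] gap 0.0 j [-0.43  0.59  1.71  0.    0.84  0.57]
0.3 [ 0.0011 -0.0008 -0.0014] [-0.05  0.02 -0.03]
0.2 [0.0011 0.0008 0.0071] [ 1.1   0.02 -0.03]
0.1 [0.0011 0.0015 0.0157] [ 2.24  0.02 -0.03]
0.05 [0.0011 0.0015 0.02  ] [ 2.82  0.01 -0.03]
0 [0.0011 0.0013 0.0243] [ 3.39  0.01 -0.03]
-0.03 [0.0011 0.0011 0.0268] [ 3.73  0.01 -0.03]
```

View pics/t14.png

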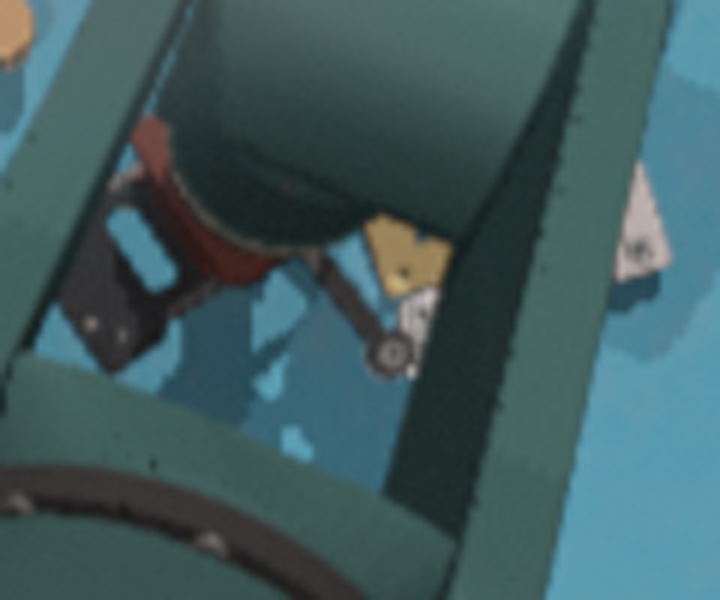

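```bash
python3 -m inch '[[0,0.001,0,0.003,0.5,0,0],[0,0.001,0.0008,0.007,1.1,0,0],[0,0.001,0.0012,0.0114,1.67,0,0],[0,0.001,0.0015,0.0157,2.24,0,0],[0,0.001,0.0015,0.018,2.53,0,0],[0,0.001,0.0015,0.020,2.82,0,0],[0,0.001,0.0014,0.022,3.1,0,0],[0,0.001,0.0013,0.0235,3.39,0,0],[0,0.001,0.0013,0.0243,3.39,0,0]]'; python3 -m inch '[[0,0,0,0.0005,0,0,0],[0,0,0,0.001,0,0,0]]'; python3 - <<'E'
from h import *
st(); im=capture("top"); cv2.imwrite("pics/t15.png",cv2.resize(im[150:250,320:440,::-1],None,fx=6,fy=6,interpolation=cv2.INTER_CUBIC))
E
```

```text
time: 21.97
tcp_pos: [0.5817, -0.2026, 0.0203]
tcp_rot: [0.564, 0.428, 0.562, -0.427]
force: [-0.4, 0.6, 0.6]
finger_gap: 0.005
time: 22.13
tcp_pos: [0.582, -0.2035, 0.0203]
tcp_rot: [0.564, 0.428, 0.563, -0.427]
force: [0.9, 0.1, 0.0]
finger_gap: 0.006
t 22.13 nest xy mm [-69.9  34. ] z 20.3 zyaw(nest) -0.05 x [ 0.003 -0.    -1.   ] F [0.9 0.1 0. ] gap 0.006 j [-0.45  0.61  1.66  0.    0.87  0.85]
```

View pics/t15.png

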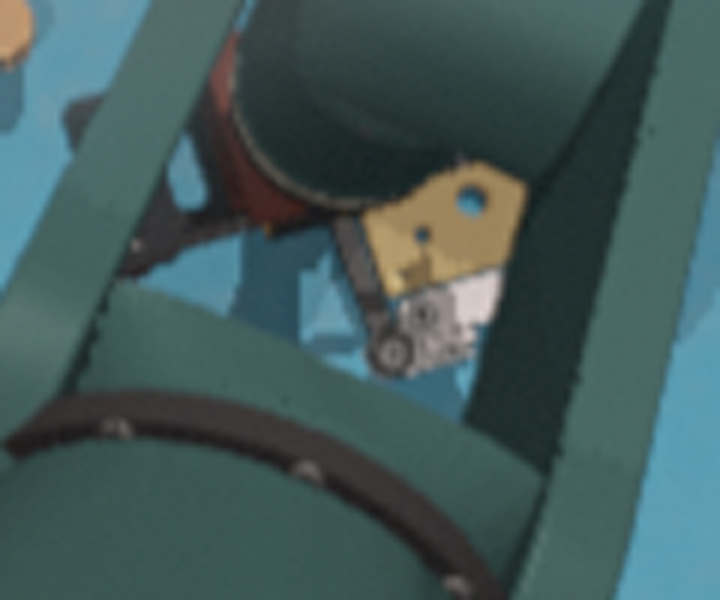

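```bash
python3 -m inch '[[0,0,0,0.0007,0,0,0],[0,0,0,0.0015,0,0,0]]';python3 -m inch '[[0,0,0,0.0007,0,0,0],[0,0,0,0.0015,0,0,0]]'; python3 - <<'E'
from h import *
st()
E
```

```text
time: 22.35
tcp_pos: [0.5824, -0.205, 0.0202]
tcp_rot: [0.564, 0.428, 0.563, -0.427]
force: [0.7, 0.5, 0.7]
finger_gap: -0.0
time: 22.52
tcp_pos: [0.5828, -0.2065, 0.0202]
tcp_rot: [0.564, 0.428, 0.563, -0.427]
force: [0.7, 0.4, 0.0]
finger_gap: 0.005
t 22.52 nest xy mm [-66.9  33.9] z 20.2 zyaw(nest) -0.03 x [ 0.003 -0.    -1.   ] F [0.7 0.4 0. ] gap 0.005 j [-0.45  0.62  1.65  0.    0.87  0.84]
```

```bash
python3 -m inch '[[0,0,0,0.0007,0,0,0],[0,0,0,0.0015,0,0,0]]';python3 -m inch '[[0,0,0,0.0007,0,0,0],[0,0,0,0.0015,0,0,0]]'; python3 - <<'E'
from h import *
st();im=capture("top"); cv2.imwrite("pics/t16.png",cv2.resize(im[170:230,350:420,::-1],None,fx=10,fy=10,interpolation=cv2.INTER_CUBIC))
E
```

```text
time: 22.68
tcp_pos: [0.583, -0.2076, 0.0201]
tcp_rot: [0.564, 0.428, 0.563, -0.427]
force: [0.7, 3.9, 1.6]
finger_gap: 0.004
time: 22.85
tcp_pos: [0.583, -0.2077, 0.0201]
tcp_rot: [0.563, 0.428, 0.564, -0.426]
force: [0.3, 9.6, 3.2]
finger_gap: 0.001
t 22.85 nest xy mm [-65.6  33.8] z 20.1 zyaw(nest) -0.07 x [ 0.001  0.003 -1.   ] F [0.3 9.6 3.2] gap 0.001 j [-0.46  0.62  1.65  0.    0.88  0.84]
```

View pics/t16.png

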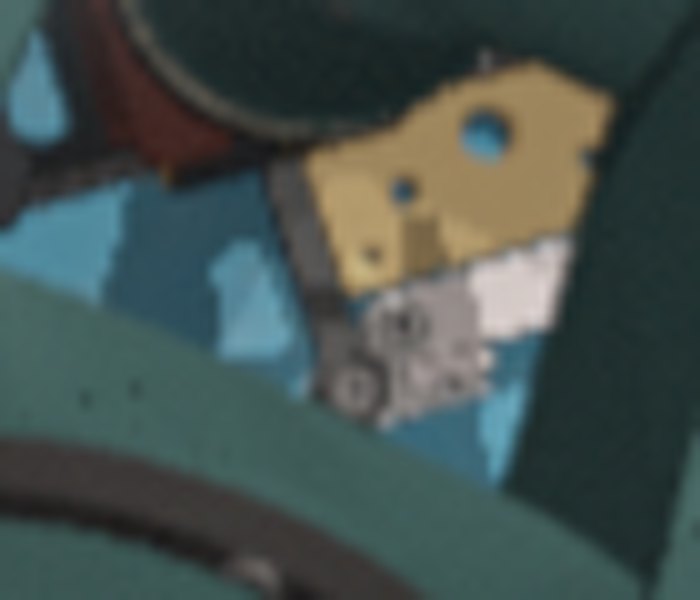

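```bash
python3 -m inch '[[0,0,0,0.0015,0,0,0],[0,0,0,0.002,0,0,0],[0,0,0,0.002,0,0,0]]';python3 -m inch '[[0,0,0,-0.003,0,0,0],[0,0,0,-0.01,0,0,0],[0,0,0,-0.02,0,0,0],[0,-0.01,0,-0.04,0,0,0],[0,-0.04,0,-0.07,0,0,0],[0,-0.07,0,-0.1,0,0,0],[0,-0.1,0,-0.13,0,0,0],[0,-0.1,0,-0.16,0,0,0],[0,-0.1,0,-0.19,0,0,0],[0,-0.1,0,-0.22,0,0,0],[0,-0.1,0,-0.22,0,0,0],[0,-0.1,0,-0.22,0,0,0]]'; python3 - <<'E'
from h import *
st();im=capture("top"); cv2.imwrite("pics/t17.png",cv2.resize(im[150:230,360:440,::-1],None,fx=7,fy=7,interpolation=cv2.INTER_CUBIC)); cv2.imwrite("pics/t18.png",im[:,:,::-1])
E
```

```text
time: 23.15
tcp_pos: [0.583, -0.2077, 0.0201]
tcp_rot: [0.562, 0.429, 0.564, -0.426]
force: [0.2, 7.8, 3.5]
finger_gap: 0.008
time: 24.15
tcp_pos: [0.5228, 0.0052, 0.1214]
tcp_rot: [0.563, 0.428, 0.565, -0.425]
force: [1.0, 0.3, -0.3]
finger_gap: 0.007
t 24.15 nest xy mm [-286.8   33.5] z 121.4 zyaw(nest) 0.08 x [ 0.     0.006 -1.   ] F [ 1.   0.3 -0.3] gap 0.007 j [-0.13  0.37  1.79  0.01  0.98  1.17]
```

View pics/t17.png

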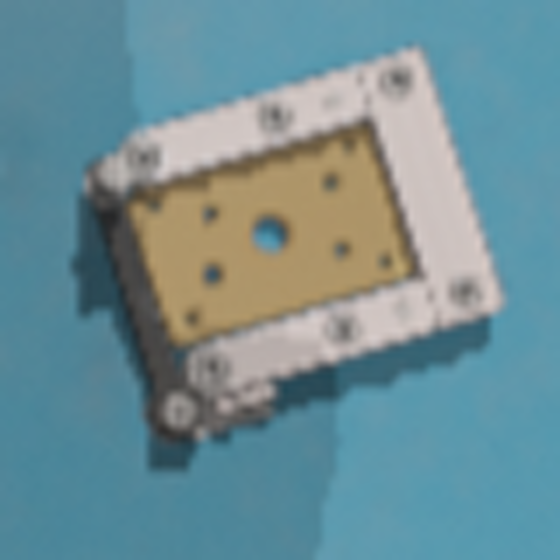

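View pics/t18.png

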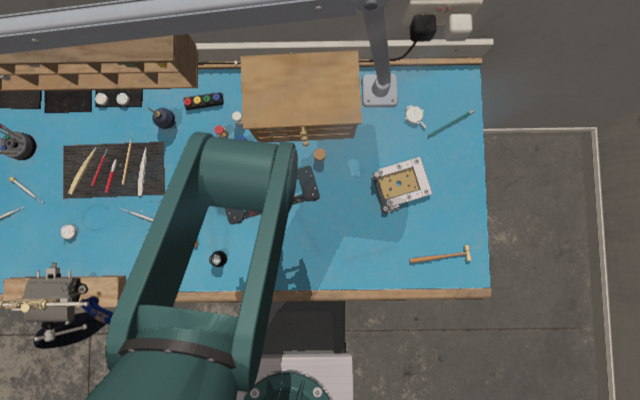

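```bash
python3 - <<'E'
from h import *
f=lambda p,z:w2n(ray(crop(p,7,360,150),z))*1000
print("pin",f((102,182),.042),"pivot",f((179,410),.016),"hole",f((271,234),.008),"screws",np.mean([f(p,.016) for p in [(143,158),(277,117),(397,80),(211,369),(343,328),(466,292)]],axis=0))
print("predicted pin px shut", (proj([*n2w([-.0515,.034]),.042])-[360,150])*7)
r.close_job()
E
```

```text
pin [-56.69371457  31.18719609] pivot [-50.20348979 -50.47380276] hole [ 0.58447734 -0.09143548] screws [11.73806282 -0.59430388]
predicted pin px shut [111.14047626 166.88603241]
the job is handed in; nothing more can be done
```

The clock plate is pushed home in the nest and the gate is shut behind it. I handed the job in at about 24 s of the 72 s allowed.

- **Plate:** I squared it up by pushing its long side, then pushed it through the mouth on its rear edge. It stopped hard against the back stop with the fingertips where a seated plate should put them (tool at x = -55 mm in the nest's frame), and further pushing at about 10 N did not move it. In the last picture its centre hole is at about (0.6, -0.1) mm in the nest's frame, which is within measuring error of home.
- **Gate:** I pushed it round by its pin until it stopped hard at about 8 to 10 N with no further movement. The last picture shows the bar across the mouth, behind the plate.
- **Rest of the scene:** The arm was backed off clear at about 120 mm height, touching nothing. In the last full top view the spool, loupe and hammer look unmoved; I compared them by eye and did not measure them.

**Checks that disagreed:**
- **Pin position:** I measured the shut pin at (-57, 31) mm, against an expected (-51.5, 34). That is roughly 2 pixels off and would mean the gate was about 0.06 rad open. I put it down to misreading a small blurred pin top, because of the hard stop and how the bar looks, but I handed in without measuring it again.
- **Finger thickness:** the gate stopped about 5 mm further on than I expected from the finger thickness I had assumed.

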